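Prop the dehumidifier flap with the cedar block and set the humidity knob

TASK

The clear control flap on top of the closet dehumidifier will not stay up by itself. Lift it with the cedar block and lower the block on its long edge into the recess beside the knob, front to back, so that it props the flap well open without forcing the flap or the block; then turn the humidity knob clockwise until its white pointer is at the green mark. Leave the flap propped on the block and everything else on the shelf undisturbed.

Things in the scene. Friction and masses are not known exactly. Their poses are not given: they have to be found in the camera images.
- dehumidifier: low white dehumidifier, fixed, 218 deep (x) x 250 wide (y) x 140 high; origin at the centre of its underside, x to its back, so its front face is at x = -109. In its top is a recess 26 deep (floor at z = 114), x = -100 to +14, y = -95 to +95, front wall 9 thick; the knob stands in its left part (y = +42), the part at y below -10 is empty
- hinge (a point): middle of the flap's hinge line, on the rear edge of the recess, level with the machine's top (x = +14, z = 140 in the dehumidifier's frame); the line runs along the dehumidifier's y. The flap swings up and back to a stop at 1.518 rad, just short of upright, so it drops shut if let go; at the stop it gives no further
- flap: clear plastic flap over the recess, 110 g, shut at the start, 143 long x 200 wide x 4 thick. Origin on the hinge line; underside in its own z = 0 plane; reaches to x = -143, so when shut its front edge overhangs the machine's front face by 20, a lip to lift it by. Opens by a turn about +y (its tilt is the opening). Light to lift; never press it with more than 15 N
- knob (a joint): humidity knob in the recess, stiff (0.06 N m), rad, grows clockwise seen from above, 0 to 2.2; stays where it is left. Its pointer is at the green mark at 1.30
- knob_grip (a point): on the upright knob axis at mid-height of its grip bar, 16.5 above the recess floor. The bar is 38 long x 11 wide and stands from 8 to 23 above the recess floor on a round skirt of 40 diameter; x of this point points along the bar to its white-pointer end
- mark (a point): green mark on the recess floor, 30 from the knob axis
- cedar: loose cedar block, 111 long (x) x 28 wide (y) x 45 high, edges rounded by 2, 40 to 80 g, origin at the centre of its underside, stands on its long edge. Set front to back in the recess it has 3 to spare and stands 19 above the machine's top; the flap then leans on its rear top edge at 1.40 to 1.50 rad. Never press it on the machine with more than 18 N
- organizer: white pill organizer, shut, 165 x 36 x 24, bystander; origin under its centre
- dish: round glass dish, 110 diameter x 35 high, bystander; origin under its centre
- dispenser: clear push dispenser with hair ties, 76 diameter x 112 high, bystander; origin under its centre
- tray: wooden valet tray, 160 x 240 x 30, bystander; origin under its centre
- tie_clip: steel tie clip, 55 x 7 x 7, in the tray, bystander; origin under its centre
- polish: round shoe polish tin, 72 diameter x 30 high, bystander; origin under its centre
Mind the look-alikes: they are no part of the job. Leave any blue look-alike of the cedar alone.

How it is judged:
By the outcome, as a careful person would: the job done as asked, in the order asked, and still so for the second after the job is handed in, with the robot touching nothing.
It also fails if it takes over 72 s, if anything falls off the work surface, if the arm or the gripper's body presses on something with over 40 N, if the wrist force passes 120 N, or if a joint passes its speed limit or range.

ROBOT

A 7-joint arm with a two-finger parallel gripper is mounted at the origin on the work surface. World frame = base frame: x ahead of the robot, y to its left, z up, the work surface at z = 0. Lengths are in m, angles in rad, forces in N, time in s.
With the tool pointing down it reaches from about 0.425 to 0.925 m from the base axis. Payload 6.8 kg.
Tool frame: the origin (TCP) lies midway between the tips of the shut fingers; the grasp point (between the pads) lies 19 mm behind it (manip.tcp_to_grasp is the distance from the TCP to the grasp point, in m); z points along the fingers, y is the line along which they close (so a half turn about z gives the same grasp; the last joint's range is limited). The gripper opens to 85 mm and grips with 20 to 120 N. Pads are 22 mm wide; open, the fingers measure 114 mm over their backs; the gripper's body (76 mm by 85 mm) begins 54 mm behind the grasp point. The pads swing forward as they close: fully open they stand 13 mm farther back than shut.
Start: joints at [-1.319, 0.477, 0.022, 1.555, -0.011, 1.109, -0.083], TCP at [0.238, 0.632, 0.231] pointing down, gripper open.
Joint ranges: [-2.96, 2.96], [-0.34, 2.1], [-1.41, 1.46], [0.24, 2.44], [-1.37, 4.51], [0.17, 1.92], [-2.96, 2.96]. Speed limits (rad/s): [2.39, 2.39, 3.14, 3.14, 3.14, 3.14, 3.14].

INTERFACE

Orientations are given as a unit quaternion [w, x, y, z].
In Python, from cell import manip gives the robot as it stands. The module is installed in compiled form; this text tells all that it offers.
- The arm moves only by the tool send_rows, never from a script. Its argument "moves" is a list of rows, each a list of 4 numbers: the shift along the tool's x, y, z in m, then the turn about the tool's z in rad. A call has 1 to 8 rows; each row is the pose to reach, as a shift and turn from the pose commanded when the call began, along the tool's axes at that moment; what a row does not reach only later rows make up. A row lasts 1/12 s, in which the tool goes at most 41.7 mm and 7.16 degrees, less where a joint would pass 70% of its speed; a pose out of reach is approached as far as the arm can. A call with a gripper value outside its range is refused whole. "jaw" is the finger opening in m, from 0 to 0.0854, set as the call begins (left out, the last holds). The fingers move at their own pace and stop on an object; "squeeze" is the grip in N (left out, the last holds). Time passes only in rows, so rows that repeat a pose let the fingers close. It gives the time, the measured TCP pose, the force, the opening and the grip force at its end, in the units of the state.
- manip.sense(): the state, without advancing time (a new reading comes with each control period).
- manip.get_image(name): name is "scene" or "top" or "wrist"; returns the picture (384x512x3 uint8, blue, green, red); there is no depth.
- manip.camera_info(name): a dict with "fx", "fy", "cx", "cy" (pixels), "T" (4x4, takes a point from camera to world coordinates); the wrist camera has in their place "hand_eye" (4x4, takes a point from camera to tool coordinates, whose origin is the TCP and whose axes are the flange's). Camera axes: x right, y down, z forward; pixel columns grow to the right and rows downward; lengths in m; the calibration is good to about 2 mm. The wrist camera is an equidistant fisheye: a pixel r from the principal point sees the ray r / f radians off the axis. A picture is of the moment at which its call begins: read the wrist's pose just before it. camera_info takes no time and is no camera call.
- manip.close_job(): hands the job in; it is judged then, once.
Trained networks look in the newest picture that a camera, given by its name, has taken for a name from the list of things; names that differ only in an ending like _2 or _b are one class to them, and where a whole thing is asked for, a point or a joint stands for the part that bears it (a point fixed in the world has none). Each returns a list of dicts, best first, with "confidence" (0 to 1); they miss things now and then, are a little off and sometimes report something else, mostly with a low value. They report only what shows in the picture. A call takes as long as a camera call. They do not tell look-alikes from the thing itself.
- manip.find_in(label, camera): "at" ([x, y, z] in m, in world coordinates, good to about 4 mm: the middle of the surface that is visible of it).
- manip.cut_out(label, camera): "mask" (384x512 bool, what is visible of it).
- manip.tip_of(label, camera): "at" ([x, y, z] in m, in world coordinates, good to about 4 mm: a listed point, or the origin of a listed thing).
The state is a dict: "t": time; "q": joint angles; "joint_vel": joint speeds; "joint_efforts": joint torques, N m; "ee_pos": TCP position; "eef_rot": TCP orientation; "wrist_force": force on the tool from outside, world axes, zero at the start; "torque": the same for the moment, N m; "finger_gap": opening from 0.0 (shut) to 1.0 (fully open); "grip_force": force on a finger pad.
Only numpy, scipy, OpenCV 4.12 (cv2) and the standard library are available. Lean on these libraries where they do the work, as an engineer would, in place of code of your own. Each camera call takes 0.05 s, during which the arm holds its last target. There are 200 camera calls.

## Working session

There is one attempt and no reset: what is moved stays moved. The work goes in short steps, Python scripts to look and compute and a tool call to move; the robot and the scene stay as the last step left them, time stands still between calls to the robot, and variables do not carry over. Pictures are saved under pics/ and viewed, at most 10 in all, crops included, and the job is handed in when it is done.

Besides the shell and the picture viewer there is one more tool, called after "Emit:" as name(argument=value, ...) on one line, values as JSON. send_rows: Moves the arm, as the interface text tells. Its arguments: {"type":"object","properties":{"moves":{"type":"array","items":{"type":"array","items":{"type":"number"}}},"jaw":{"type":"number"},"squeeze":{"type":"number"}},"required":["moves"]}

```bash
mkdir -p pics; cat > h.py <<'E'
import numpy as np, cv2
from cell import manip
from scipy.spatial.transform import Rotation as R
def tool():
    s=manip.sense(); q=s["eef_rot"]; return np.array(s["ee_pos"]), R.from_quat([q[1],q[2],q[3],q[0]])
def to_tool(p):
    t,r=tool(); return r.inv().apply(np.array(p)-t)
def unproj(cam,uv,z):
    c=manip.camera_info(cam);T=np.array(c["T"])
    d=T[:3,:3]@np.array([(uv[0]-c["cx"])/c["fx"],(uv[1]-c["cy"])/c["fy"],1]);o=T[:3,3]
    return o+d*(z-o[2])/d[2]
def proj(cam,p):
    c=manip.camera_info(cam);T=np.array(c["T"]);q=T[:3,:3].T@(np.array(p)-T[:3,3])
    return q[0]/q[2]*c["fx"]+c["cx"],q[1]/q[2]*c["fy"]+c["cy"]
E
python3 - <<'E'
from h import *
np.set_printoptions(precision=4,suppress=True)
s=manip.sense(); print({k:np.round(v,3) for k,v in s.items()}, manip.tcp_to_grasp)
for n in("scene","top"):
    cv2.imwrite(f"pics/{n}0.png",manip.get_image(n))
    print(n,np.array(manip.camera_info(n)["T"]),manip.camera_info(n)["fx"])
    for l in("dehumidifier","hinge","knob_grip","mark","cedar","flap","organizer","dish","dispenser","tray","polish"):
        print(n,l,[(np.round(d["at"],3),round(d["confidence"],2)) for d in manip.tip_of(l,n)[:3]])
E
```

```text
{'t': np.float64(0.0), 'q': array([-1.319,  0.478,  0.022,  1.556, -0.011,  1.109, -0.083]), 'joint_vel': array([-0.001, -0.   , -0.001, -0.   ,  0.   , -0.001, -0.001]), 'joint_efforts': array([  0.   , -59.645,   1.608, -28.12 ,   0.013,   0.009,   0.   ]), 'ee_pos': array([0.237, 0.631, 0.23 ]), 'eef_rot': array([-0.   ,  0.179,  0.984, -0.001]), 'wrist_force': array([ 0.782,  0.074, -0.761]), 'torque': array([-0.05 , -0.012,  0.012]), 'grip_force': np.float64(0.0), 'finger_gap': np.float64(1.001)} 0.0187
scene [[ 0.2884  0.7094 -0.6432  1.5741]
 [ 0.9573 -0.2266  0.1793 -0.2794]
 [-0.0185 -0.6674 -0.7444  1.3053]
 [ 0.      0.      0.      1.    ]] 458.9226109783935
scene dehumidifier [(array([ 0.665, -0.027, -0.001]), 0.94), (array([ 0.683, -0.035,  0.142]), 0.57)]
scene hinge [(array([ 0.683, -0.034,  0.14 ]), 0.94)]
scene knob_grip [(array([ 0.686, -0.036,  0.143]), 0.22)]
scene mark [(array([ 0.632, -0.002,  0.116]), 0.94)]
scene cedar [(array([ 0.494,  0.352, -0.001]), 0.65), (array([0.327, 0.321, 0.006]), 0.63), (array([ 0.465,  0.227, -0.002]), 0.55)]
scene flap [(array([ 
[... 710 characters left out ...]
.002]), 0.72), (array([ 0.438, -0.587,  0.001]), 0.19)]
top hinge [(array([ 0.687, -0.03 ,  0.137]), 0.84)]
top knob_grip []
top mark [(array([0.635, 0.003, 0.114]), 0.67)]
top cedar [(array([ 0.498,  0.346, -0.002]), 0.79), (array([ 0.47 ,  0.223, -0.004]), 0.67), (array([0.325, 0.324, 0.002]), 0.53)]
top flap [(array([ 0.693, -0.032,  0.142]), 0.86)]
top organizer [(array([ 0.493, -0.336, -0.002]), 0.57)]
top dish [(array([ 0.695,  0.386, -0.002]), 0.91)]
top dispenser [(array([ 0.681, -0.41 ,  0.001]), 0.89), (array([ 0.494, -0.335,  0.   ]), 0.73)]
top tray [(array([ 0.414,  0.55 , -0.001]), 0.78), (array([0.635, 0.003, 0.114]), 0.34)]
top polish [(array([ 0.438, -0.585, -0.001]), 0.83)]
```

View pics/scene0.png

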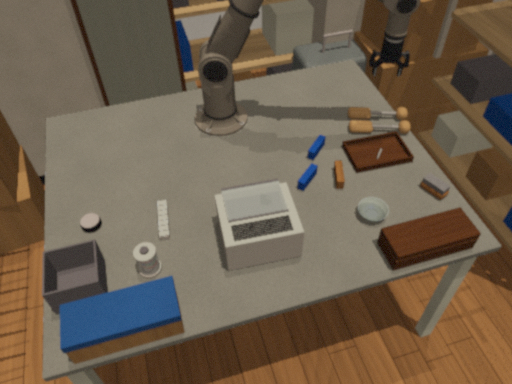

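View pics/top0.png

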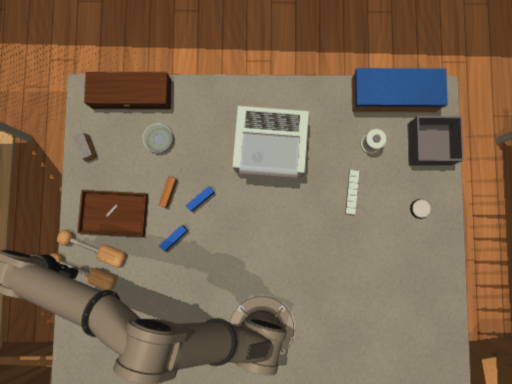

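The scene picture shows the cedar (brown) at pixel (339,173), or (168,191) in the top view. The two blue look-alikes beside it are at (307,178) and (317,147). The dehumidifier's flap is shut, and the machine is yawed a few degrees. Next I'll fit poses to the silhouettes.

```bash
cat >> h.py <<'E'
from scipy.optimize import minimize
def hullimg(pts):
    m=np.zeros((1536,2048),np.uint8)
    cv2.fillConvexPoly(m,cv2.convexHull((np.array(pts)*4).astype(np.int32)),1); return cv2.resize(m*255,(512,384),interpolation=cv2.INTER_AREA)/255.
def fit(corners,masks,x0):
    C=np.array(corners)
    def place(p):
        c,s=np.cos(p[2]),np.sin(p[2]); return np.c_[p[0]+c*C[:,0]-s*C[:,1],p[1]+s*C[:,0]+c*C[:,1],C[:,2]]
    def cost(p): return sum(np.abs(hullimg([proj(n,q) for q in place(p)])-m).sum()/m.sum() for n,m in masks.items())
    best=None
    for dy in (-.15,0,.15):
        x=np.array(x0)+[0,0,dy]
        r=minimize(cost,x,method="Nelder-Mead",options=dict(initial_simplex=[x,x+[.008,0,0],x+[0,.008,0],x+[0,0,.1]],xatol=1e-4,fatol=1e-5))
        if best is None or r.fun<best.fun: best=r
    return best.x,best.fun
def box(l,w,h,z0=0): return [(x,y,z) for x in(-l/2,l/2) for y in(-w/2,w/2) for z in(z0,z0+h)]
def hull(m):
    return cv2.fillConvexPoly(np.zeros((384,512),np.uint8),cv2.convexHull(cv2.findNonZero(m.astype(np.uint8))),1).astype(float)
E
python3 - <<'E'
from h import *
np.set_printoptions(precision=4,suppress=True)
print(np.array(manip.camera_info("wrist")["hand_eye"]))
D={};K={}
for n in("scene","top"):
    manip.get_image(n)
    b=manip.cut_out("dehumidifier",n)[0]["mask"]; f=manip.cut_out("flap",n); print(n,b.sum(),[(i["mask"].sum(),round(i["confidence"],2)) for i in f])
    m=b|f[0]["mask"] if f else b
    D[n]=hull(m)
    u=proj(n,(.496,.349,.03))
    for c in manip.cut_out("cedar",n):
        ys,xs=np.nonzero(c["mask"])
        if np.hypot(xs.mean()-u[0],ys.mean()-u[1])<8: K[n]=hull(c["mask"]); print("cedar",len(xs)); break
flap=[(x,y,z) for x in(-.129,.014) for y in(-.1,.1) for z in(.14,.144)]
for n in D: print(n,fit(box(.218,.25,.14)+flap,{n:D[n]},[.667,-.029,-.07]))
print(fit(box(.218,.25,.14)+flap,D,[.667,-.029,-.07]))
print(fit(box(.111,.028,.045),K,[.496,.349,-.28]))
E
```

```text
[[-0.     -0.9547 -0.2977  0.0774]
 [ 1.     -0.0002  0.0004  0.0012]
 [-0.0004 -0.2977  0.9547 -0.1423]
 [ 0.      0.      0.      1.    ]]
scene 6185 [(np.int64(2081), 0.72)]
cedar 197
top 4906 [(np.int64(2427), 0.77)]
cedar 290Traceback (most recent call last):
  File "<stdin>", line 15, in <module>
  File "h.py", line 27, in fit
    r=minimize(cost,x,method="Nelder-Mead",options=dict(initial_simplex=[x,x+[.008,0,0],x+[0,.008,0],x+[0,0,.1]],xatol=1e-4,fatol=1e-5))
    res = _minimize_neldermead(fun, x0, args, callback, bounds=bounds,
                               **options)
    fxr = func(xr)
    fx = function(np.copy(x), *(wrapper_args + args))
  File "h.py", line 23, in cost
    def cost(p): return sum(np.abs(hullimg([proj(n,q) for q in place(p)])-m).sum()/m.sum() for n,m in masks.items())
                        ~~~^^^^^^^^^^^^^^^^^^^^^^^^^^^^^^^^^^^^^^^^^^^^^^^^^^^^^^^^^^^^^^^^^^^^^^^^^^^^^^^^^^^^^^^^^
  File "h.py", line 23, in <genexpr>
    def cost(p): return sum(np.abs(hullimg([proj(n,q) for q in place(p)])-m).sum()/m.sum() for n,m in masks.items())
                                            ~~~~^^^^^
  File "h.py", line 13, in proj
    c=manip.camera_info(cam);T=np.array(c["T"]);q=T[:3,:3].T@(np.array(p)-T[:3,3])
ValueError: time passes only in moves, steps and waits
```

```bash
python3 - <<'E'
s=open('h.py').read()
s=s.replace("from scipy.spatial","CI={}\ndef ci(n):\n    if n not in CI: CI[n]=manip.camera_info(n)\n    return CI[n]\nfrom scipy.spatial",1)
s=s.replace("c=manip.camera_info(cam)","c=ci(cam)")
open('h.py','w').write(s)
E
python3 - <<'E'
from h import *
np.set_printoptions(precision=4,suppress=True)
D={};K={}
for n in("scene","top"):
    manip.get_image(n)
    b=manip.cut_out("dehumidifier",n)[0]["mask"]; f=manip.cut_out("flap",n)
    D[n]=hull(b|f[0]["mask"]) if f else hull(b)
    u=proj(n,(.496,.349,.03))
    for c in manip.cut_out("cedar",n):
        ys,xs=np.nonzero(c["mask"])
        if np.hypot(xs.mean()-u[0],ys.mean()-u[1])<8: K[n]=hull(c["mask"]); break
np.savez("m.npz",D=D,K=K)
flap=[(x,y,z) for x in(-.129,.014) for y in(-.1,.1) for z in(.14,.144)]
for n in D: print(n,fit(box(.218,.25,.14)+flap,{n:D[n]},[.667,-.029,-.07]))
print(fit(box(.218,.25,.14)+flap,D,[.667,-.029,-.07]))
print(fit(box(.111,.028,.045),K,[.496,.349,-.28]))
print(manip.sense()["t"])
E
```

```text
scene (array([ 0.6706, -0.0299, -0.0554]), np.float64(0.033842771872763154))
top (array([ 0.6659, -0.0315, -0.0717]), np.float64(0.028503686843540318))
(array([ 0.6676, -0.0311, -0.0657]), np.float64(0.07247195910699288))
(array([ 0.4912,  0.3454, -0.3054]), np.float64(0.3239250202293176))
2.0
```

Emit:
send_rows(moves=[[-0.04,-0.022,0.004,0],[-0.08,-0.044,0.008,0],[-0.12,-0.066,0.012,0],[-0.155,-0.086,0.016,-0.02],[-0.19,-0.106,0.02,-0.03],[-0.225,-0.125,0.024,-0.04],[-0.26,-0.145,0.028,-0.05],[-0.295,-0.164,0.03,-0.054]], jaw=0.06, squeeze=25)

```text
t: 2.67
ee_pos: [0.4532, 0.3768, 0.2014]
eef_rot: [-0.0, 0.152, 0.988, 0.0]
wrist_force: [0.8, 0.1, 0.3]
finger_gap: 0.699
grip_force: 0.0
```

Emit:
send_rows(moves=[[-0.022,-0.013,0,0],[-0.022,-0.013,0,0],[-0.022,-0.013,0,0]])

```text
t: 2.92
ee_pos: [0.4709, 0.3579, 0.2018]
eef_rot: [0.0, 0.154, 0.988, -0.0]
wrist_force: [-0.1, 0.7, -0.4]
finger_gap: 0.701
grip_force: 0.0
```

```bash
cat >> h.py <<'E'
def wpose():
    t,r=tool(); H=np.array(ci("wrist")["hand_eye"]); return r.as_matrix()@H[:3,:3], t+r.apply(H[:3,3])
def wray(uv,P,z):
    c=ci("wrist"); d=np.array([uv[0]-c["cx"],uv[1]-c["cy"]]); r=np.hypot(*d); th=r/c["fx"]
    v=np.r_[np.sin(th)*d/max(r,1e-9),np.cos(th)]; w=P[0]@v; return P[1]+w*(z-P[1][2])/w[2]
def wproj(p,P):
    c=ci("wrist"); q=P[0].T@(np.array(p)-P[1]); rr=np.hypot(q[0],q[1]); th=np.arctan2(rr,q[2]); return c["cx"]+c["fx"]*th*q[0]/rr, c["cy"]+c["fx"]*th*q[1]/rr
def fitw(corners,m,P,x0):
    global proj
    old=proj; proj=lambda n,p: wproj(p,P)
    try: return fit(corners,{"wrist":m},x0)
    finally: proj=old
E
python3 - <<'E'
from h import *
np.set_printoptions(precision=4,suppress=True)
print(tool()[0],tool()[1].as_matrix())
P=wpose(); im=manip.get_image("wrist"); cv2.imwrite("pics/w1.png",im)
u=wproj((.491,.347,.03),P); print(u)
for c in manip.cut_out("cedar","wrist"):
    ys,xs=np.nonzero(c["mask"]); print(c["confidence"],xs.mean(),ys.mean(),len(xs))
    if np.hypot(xs.mean()-u[0],ys.mean()-u[1])<25: print(fitw(box(.111,.028,.045),hull(c["mask"]),P,[.491,.347,-.3]))
print([(d["at"],d["confidence"]) for d in manip.tip_of("cedar","wrist")])
print(manip.sense()["t"])
E
```

```text
[0.4709 0.3579 0.2018] [[-0.9523  0.3051  0.0005]
 [ 0.3051  0.9523 -0.0001]
 [-0.0005  0.     -1.    ]]
(np.float64(246.92715082053422), np.float64(196.99448467072392))
0.89 147.94490035169989 203.89097303634233 2559
0.76 177.6913510457886 60.31486715658564 3538
0.62 248.6362292051756 195.5286506469501 2705
(array([ 0.4931,  0.3489, -0.3117]), np.float64(0.03236684744819914))
[([0.4912, 0.3529, 0.0], 0.97), ([0.4734, 0.2293, -0.0021], 0.68), ([0.323, 0.3217, 0.0027], 0.55)]
3.0667
```

View pics/w1.png

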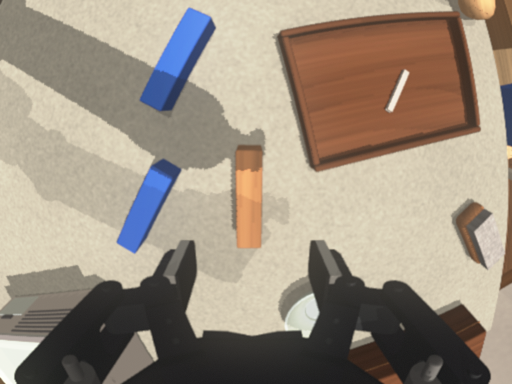

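Emit:
send_rows(moves=[[-0.006,-0.001,0.04,0],[-0.006,-0.001,0.08,0],[-0.006,-0.001,0.12,0],[-0.006,-0.001,0.155,0],[-0.006,-0.001,0.18,0],[-0.006,-0.001,0.192,0],[-0.006,-0.001,0.192,0]])

```text
t: 3.65
ee_pos: [0.4723, 0.357, 0.007]
eef_rot: [-0.002, 0.151, 0.989, -0.002]
wrist_force: [0.0, -0.1, 0.3]
finger_gap: 0.704
grip_force: 0.0
```

Emit:
send_rows(moves=[[0,0,0,0],[0,0,0,0],[0,0,0,0],[0,0,0,0],[0,0,0,0],[0,0,0,0]], jaw=0.02)

```text
t: 4.15
ee_pos: [0.476, 0.3581, 0.0118]
eef_rot: [0.001, 0.152, 0.988, 0.002]
wrist_force: [-0.5, 0.1, 8.3]
finger_gap: 0.329
grip_force: 25.5
```

Emit:
send_rows(moves=[[0,0,-0.03,0],[0,0,-0.06,0],[0,0,-0.085,0],[-0.002,-0.03,-0.09,-0.02],[-0.01,-0.065,-0.09,-0.05],[-0.018,-0.1,-0.09,-0.09],[-0.025,-0.14,-0.09,-0.13],[-0.034,-0.18,-0.09,-0.17]])

```text
t: 4.82
ee_pos: [0.4529, 0.1739, 0.1006]
eef_rot: [0.001, 0.066, 0.998, 0.001]
wrist_force: [1.2, 0.1, -1.1]
finger_gap: 0.328
grip_force: 24.8
```

```bash
cat >> h.py <<'E'
def dp(x,y,z,D=(.667,-.031,-.066)):
    c,s=np.cos(D[2]),np.sin(D[2]); return np.array([D[0]+c*x-s*y,D[1]+s*x+c*y,z])
def go(x,y,z,D=(.667,-.031,-.066)):
    t,r=tool(); m=r.as_matrix(); a=np.arctan2(m[1,1],m[0,1])-np.pi/2-D[2]
    return np.r_[to_tool(dp(x,y,z,D)),a]
E
python3 - <<'E'
from h import *
np.set_printoptions(precision=4,suppress=True)
s=manip.sense();print(s["t"],s["grip_force"],s["wrist_force"],tool()[0])
print(go(-.2345,-.05,.092))
P=wpose(); im=manip.get_image("wrist"); cv2.imwrite("pics/w2.png",im)
E
```

```text
4.8167 24.814877808094025 [ 1.1506  0.0833 -1.1217] [0.4529 0.1739 0.1006]
[-0.0087 -0.2403  0.0083 -0.0667]
```

View pics/w2.png

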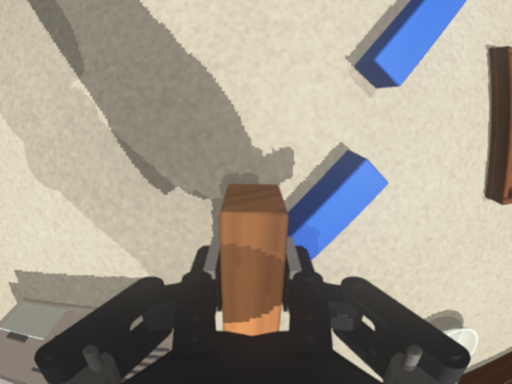

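The block is held straight between the pads. Its front end is at rows 184–211 and its rear end is near row 332. I'll go on to just in front of the lip.

Emit:
send_rows(moves=[[-0.002,-0.04,0.003,-0.02],[-0.004,-0.08,0.005,-0.04],[-0.005,-0.12,0.008,-0.06],[-0.006,-0.155,0.008,-0.067],[-0.007,-0.19,0.008,-0.067],[-0.008,-0.22,0.008,-0.067],[-0.009,-0.24,0.008,-0.067],[-0.009,-0.24,0.008,-0.067]])

```text
t: 5.53
ee_pos: [0.4292, -0.0685, 0.0924]
eef_rot: [0.001, 0.038, 0.999, -0.001]
wrist_force: [-0.0, 0.6, -0.8]
finger_gap: 0.325
grip_force: 24.9
```

```bash
python3 - <<'E'
from h import *
np.set_printoptions(precision=4,suppress=True)
P=wpose(); im=manip.get_image("wrist"); cv2.imwrite("pics/w3.png",im)
t=tool()[0];print(t,go(-.2345,-.05,.092), go(-.1915,-.05,.092))
for n in ("mark","hinge","knob_grip","flap","dehumidifier"):
    print(n,[(np.round(d["at"],4),d["confidence"]) for d in manip.tip_of(n,"wrist")][:2])
print("exp mark/hinge",dp(.014,0,.14))
print("block front top", wray((255,211),P,t[2]+.033), "rear top", wray((252,332),P,t[2]+.033))
for y in (-.1,0,.1): print("lip",wproj(dp(-.129,y,.144),P),"hinge",wproj(dp(.014,y,.144),P))
E
```

```text
[ 0.4297 -0.0661  0.0924] [ 0.      0.0007  0.0004 -0.008 ] [-0.043   0.0011  0.0004 -0.008 ]
mark []
hinge []
knob_grip []
flap []
dehumidifier []
exp mark/hinge [ 0.681  -0.0319  0.14  ]
block front top [ 0.3929 -0.063   0.1254] rear top [ 0.4565 -0.0691  0.1254]
lip (np.float64(176.60740923055215), np.float64(431.1446521926998)) hinge (np.float64(204.57081856834813), np.float64(489.5415078480485))
lip (np.float64(335.8226710242087), np.float64(429.50658823708835)) hinge (np.float64(307.9560575329882), np.float64(488.55126390014385))
lip (np.float64(463.2282875594841), np.float64(397.5878099394274)) hinge (np.float64(401.87548575911296), np.float64(470.2134980059132))
```

View pics/w3.png

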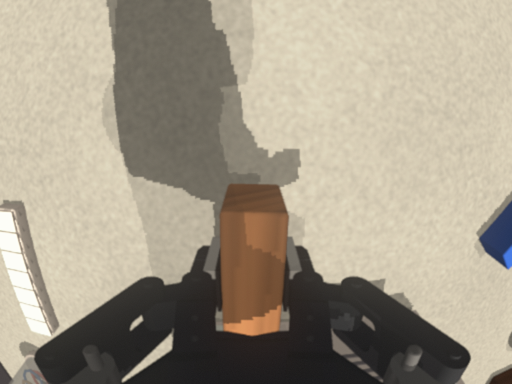

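Emit:
send_rows(moves=[[-0.022,0.001,0,-0.008],[-0.043,0.001,0,-0.008],[-0.043,0.001,-0.007,-0.008],[-0.043,0.001,-0.013,-0.008],[-0.043,0.001,-0.021,-0.008],[-0.044,0.001,-0.03,-0.008],[-0.0455,0.001,-0.0405,-0.008],[-0.048,0.001,-0.051,-0.008]])

```text
t: 6.5
ee_pos: [0.4763, -0.066, 0.1435]
eef_rot: [-0.001, 0.03, 1.0, 0.0]
wrist_force: [0.0, -0.2, -1.4]
finger_gap: 0.325
grip_force: 24.6
```

```bash
python3 - <<'E'
from h import *
np.set_printoptions(precision=4,suppress=True)
s=manip.sense();print(tool()[0],s["wrist_force"],s["finger_gap"])
r=.131
for th in (.36,.44,.52,.6,.68,.76,.84,.92,1.0,1.08,1.16,1.22,1.28,1.33,1.38,1.42,1.46):
    print(th,go(.014-r*np.cos(th)-.0745,-.05,.140+r*np.sin(th)-.033))
im=manip.get_image("scene"); cv2.imwrite("pics/s4.png",cv2.resize(im[130:300,180:340],None,fx=3,fy=3))
E
```

```text
[ 0.4763 -0.066   0.1435] [ 0.0466 -0.1675 -1.3941] 0.32499958270207957
0.36 [-0.0048 -0.0025 -0.0097  0.0055]
0.44 [-0.0089 -0.0025 -0.0193  0.0055]
0.52 [-0.0137 -0.0025 -0.0286  0.0055]
0.6 [-0.0193 -0.0026 -0.0375  0.0055]
0.68 [-0.0255 -0.0026 -0.0459  0.0055]
0.76 [-0.0324 -0.0026 -0.0538  0.0055]
0.84 [-0.0399 -0.0027 -0.0611  0.0055]
0.92 [-0.048  -0.0027 -0.0678  0.0055]
1.0 [-0.0566 -0.0028 -0.0738  0.0055]
1.08 [-0.0656 -0.0028 -0.0791  0.0055]
1.16 [-0.075  -0.0029 -0.0837  0.0055]
1.22 [-0.0823 -0.0029 -0.0866  0.0055]
1.28 [-0.0898 -0.0029 -0.0891  0.0055]
1.33 [-0.0961 -0.003  -0.0908  0.0055]
1.38 [-0.1025 -0.003  -0.0922  0.0055]
1.42 [-0.1076 -0.003  -0.0931  0.0055]
1.46 [-0.1128 -0.0031 -0.0938  0.0055]
```

View pics/s4.png

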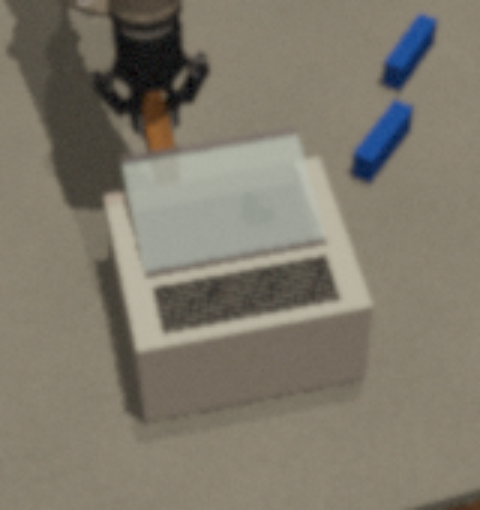

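The flap's lip is riding on the block's rear end at crop pixel (165,165). I'll continue the arc.

Emit:
send_rows(moves=[[-0.005,-0.001,-0.01,0],[-0.009,-0.001,-0.0195,0],[-0.0135,-0.001,-0.0285,0],[-0.019,-0.001,-0.0375,0],[-0.0255,-0.001,-0.046,0],[-0.0325,-0.001,-0.054,0],[-0.04,-0.001,-0.061,0],[-0.048,-0.001,-0.068,0]])

```text
t: 7.22
ee_pos: [0.5262, -0.0703, 0.2113]
eef_rot: [0.0, 0.03, 1.0, -0.0]
wrist_force: [-0.5, -0.2, -1.0]
finger_gap: 0.323
grip_force: 24.9
```

Emit:
send_rows(moves=[[-0.0086,0,-0.006,0],[-0.0176,0,-0.0113,0],[-0.027,0,-0.016,0],[-0.0343,0,-0.0188,0],[-0.0418,0,-0.0213,0],[-0.048,0,-0.023,0],[-0.0545,0,-0.0244,0],[-0.0545,0,-0.0244,0]])

```text
t: 7.88
ee_pos: [0.5811, -0.0735, 0.2351]
eef_rot: [0.0, 0.03, 1.0, -0.0]
wrist_force: [0.9, 0.7, 0.1]
finger_gap: 0.331
grip_force: 24.9
```

```bash
python3 - <<'E'
from h import *
np.set_printoptions(precision=4,suppress=True)
s=manip.sense();print(tool()[0],s["wrist_force"],s["finger_gap"])
for th,r in ((1.42,.131),(1.45,.131),(1.47,.12),(1.47,.10),(1.47,.08),(1.47,.065),(1.47,.055)):
    print(th,r,go(.014-r*np.cos(th)-.0745,-.05,.140+r*np.sin(th)-.033))
for n in ("hinge","knob_grip","mark"):
    for c in("top","scene","wrist"):
        if n=="hinge": manip.get_image(c)
        print(n,c,[(np.round(d["at"],4),round(d["confidence"],2)) for d in manip.tip_of(n,c)][:2])
im=manip.get_image("scene"); cv2.imwrite("pics/s5.png",np.hstack([cv2.resize(im[100:300,180:330],(390,520)),cv2.resize(manip.get_image("top")[80:220,215:330],(400,520))]))
E
```

```text
[ 0.5811 -0.0735  0.2351] [0.9074 0.7316 0.1077] 0.33132086740421585
1.42 0.131 [-0.0027 -0.0019 -0.0014  0.0054]
1.45 0.131 [-0.0066 -0.002  -0.0019  0.0054]
1.47 0.12 [-0.0103 -0.002   0.0087  0.0054]
1.47 0.1 [-0.0123 -0.002   0.0286  0.0054]
1.47 0.08 [-0.0143 -0.002   0.0485  0.0054]
1.47 0.065 [-0.0158 -0.002   0.0635  0.0054]
1.47 0.055 [-0.0168 -0.002   0.0734  0.0054]
hinge top [(array([ 0.6832, -0.0276,  0.1377]), 0.98), (array([ 0.4945, -0.3341, -0.0012]), 0.53)]
hinge scene [(array([ 0.6799, -0.0337,  0.1401]), 0.98)]
hinge wrist []
knob_grip top [(array([0.6078, 0.0188, 0.1295]), 0.43)]
knob_grip scene [(array([ 0.6016, -0.0741,  0.224 ]), 0.17)]
knob_grip wrist [(array([0.6103, 0.0208, 0.1312]), 0.72)]
mark top [(array([0.6337, 0.0026, 0.1132]), 0.73)]
mark scene []
mark wrist [(array([0.6342, 0.0048, 0.1168]), 0.67)]
```

View pics/s5.png

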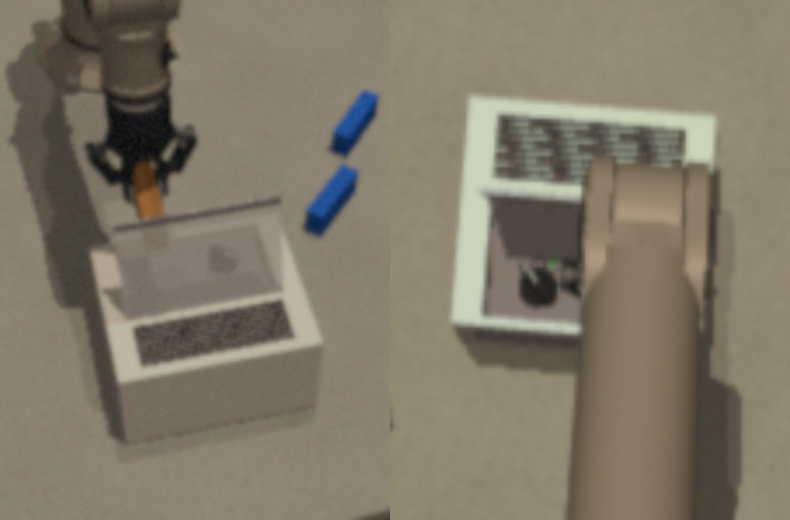

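Emit:
send_rows(moves=[[-0.003,-0.002,-0.001,0.005],[-0.005,-0.002,0.01,0.005],[-0.007,-0.002,0.024,0.005],[-0.0095,-0.002,0.04,0.005],[-0.0115,-0.002,0.055,0.005],[-0.0135,-0.002,0.068,0.005],[-0.0145,-0.002,0.076,0.005],[-0.0145,-0.002,0.076,0.005]])

```text
t: 9.25
ee_pos: [0.5929, -0.0764, 0.1566]
eef_rot: [-0.002, 0.033, 0.999, -0.0]
wrist_force: [0.2, 0.4, -1.2]
finger_gap: 0.325
grip_force: 24.8
```

```bash
python3 - <<'E'
from h import *
np.set_printoptions(precision=4,suppress=True)
s=manip.sense();print(tool()[0],s["wrist_force"],s["finger_gap"]); print(go(-.0745+.006,-.05,.191-.033))
P=wpose();im=manip.get_image("wrist"); cv2.imwrite("w6.png",im); np.savez("P6.npz",R=P[0],t=P[1])
print([(np.round(d["at"],4),round(d["confidence"],2)) for d in manip.tip_of("knob_grip","wrist")])
t=tool()[0]
for nm,p in dict(wallL=dp(-.1,.095,.14),wallR=dp(-.1,-.095,.14),wall_m=dp(-.1,-.05,.14),body=dp(-.109,-.05,.14),knob=dp(-.058,.042,.137),blk=dp(.006-.111,-.05,t[2]-.0118)).items(): print(nm,np.array(wproj(p,P)))
cv2.imwrite("pics/w6.png",cv2.resize(im[100:350,100:430],None,fx=2.4,fy=2.4,interpolation=cv2.INTER_CUBIC))
E
```

```text
[ 0.5929 -0.0764  0.1566] [ 0.2357  0.4063 -1.2448] 0.3250080664955107
[-0.0024  0.0002 -0.0014  0.0002]
[(array([0.6094, 0.0182, 0.1316]), 0.82), (array([ 0.6136, -0.0751,  0.1422]), 0.21)]
wallL [463.9269 193.159 ]
wallR [171.0624 192.718 ]
wall_m [249.5568 192.6503]
body [249.5229 176.9822]
knob [388.1808 252.1058]
blk [249.437  187.4056]
```

View pics/w6.png

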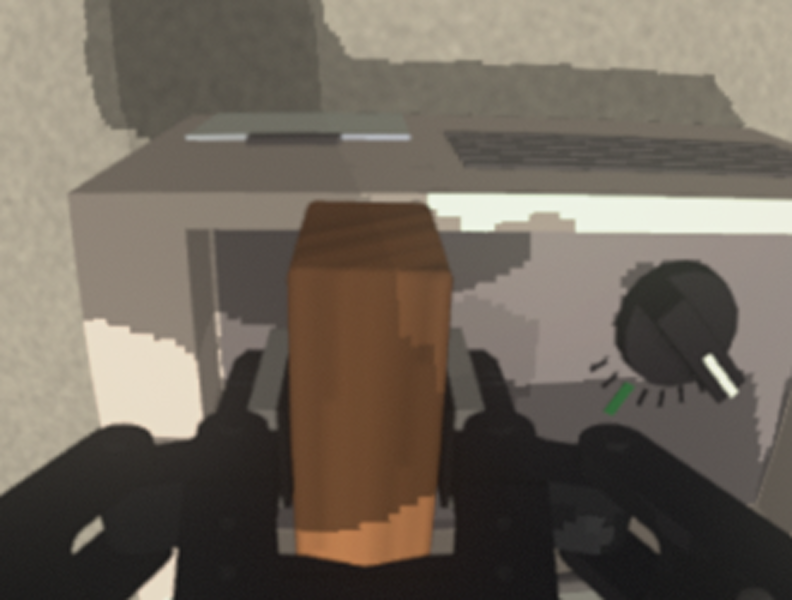

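The block's front bottom edge shows at crop row 202 and the recess front wall's inner edge at rows 229–233, so the block is still too far forward. The knob is at crop (678,322), with its white pointer to the lower right at (720,375). The green mark is at (618,398).

```bash
python3 - <<'E'
from h import *
np.set_printoptions(precision=4,suppress=True)
z=np.load("P6.npz");P=(z["R"],z["t"]);t=np.array([.5929,-.0764,.1566])
D=(.667,-.031,-.066)
def inD(p):
    c,s=np.cos(D[2]),np.sin(D[2]);d=p[:2]-np.array(D[:2]);return np.array([c*d[0]+s*d[1],-s*d[0]+c*d[1]])
def f(n,u,v,h): p=wray((u/2.4+100,v/2.4+100),P,h);print(n,p,inD(p))
f("innerL",240,230.5,.14);f("innerR",760,233.5,.14);f("outerL",80,192,.14);f("outerR",780,197,.14);f("innercorner",188,229.5,.14);f("bodycorner",70,192,.14)
f("blk bottom L",312,202,t[2]-.011);f("blk bottom R",430,206,t[2]-.011)
f("blk top L",290,267,t[2]+.032);f("blk top R",450,273,t[2]+.032)
f("knob bar a",632,290,.137);f("bar b",728,393,.137);f("mark",618,398,.114);f("skirt c",677,322,.13)
print("tcp",inD(t))
E
```

```text
innerL [ 0.5641 -0.1025  0.14  ] [-0.098  -0.0781]
innerR [0.5737 0.0299 0.14  ] [-0.0972  0.0546]
outerL [ 0.5517 -0.1414  0.14  ] [-0.1078 -0.1178]
outerR [0.564  0.0353 0.14  ] [-0.1071  0.0594]
innercorner [ 0.563  -0.1151  0.14  ] [-0.0983 -0.0908]
bodycorner [ 0.5515 -0.1441  0.14  ] [-0.1078 -0.1205]
blk bottom L [ 0.5568 -0.0843  0.1456] [-0.1064 -0.0604]
blk bottom R [ 0.5595 -0.058   0.1456] [-0.1055 -0.0341]
blk top L [ 0.5565 -0.0849  0.1886] [-0.1067 -0.061 ]
blk top R [ 0.5593 -0.0584  0.1886] [-0.1057 -0.0345]
knob bar a [ 0.5875 -0.0055  0.137 ] [-0.081   0.0202]
bar b [0.6229 0.0284 0.137 ] [-0.0479  0.0563]
mark [0.6342 0.0021 0.114 ] [-0.0349  0.0308]
skirt c [0.6015 0.0119 0.13  ] [-0.0682  0.0385]
tcp [-0.0709 -0.0502]
```

Emit:
send_rows(moves=[[-0.002,0.002,0,-0.01],[-0.004,0.003,0,-0.02],[-0.006,0.003,0,-0.02],[-0.0075,0.003,0.0015,-0.02],[-0.0075,0.003,0.0025,-0.02],[-0.0075,0.003,0.0025,-0.02]])

```text
t: 9.85
ee_pos: [0.6019, -0.074, 0.1564]
eef_rot: [0.0, 0.023, 1.0, 0.0]
wrist_force: [-0.3, -0.8, -0.5]
finger_gap: 0.326
grip_force: 24.4
```

```bash
python3 - <<'E'
from h import *
np.set_printoptions(precision=4,suppress=True)
s=manip.sense();print(tool()[0],s["wrist_force"],s["finger_gap"],s["t"])
P=wpose();im=manip.get_image("wrist"); cv2.imwrite("w7.png",im); np.savez("P7.npz",R=P[0],t=P[1])
cv2.imwrite("pics/w7.png",cv2.resize(im[160:260,150:310],None,fx=5,fy=5,interpolation=cv2.INTER_CUBIC))
E
```

```text
[ 0.6019 -0.074   0.1564] [-0.315  -0.8375 -0.4533] 0.3263386005707456 9.85
```

View pics/w7.png

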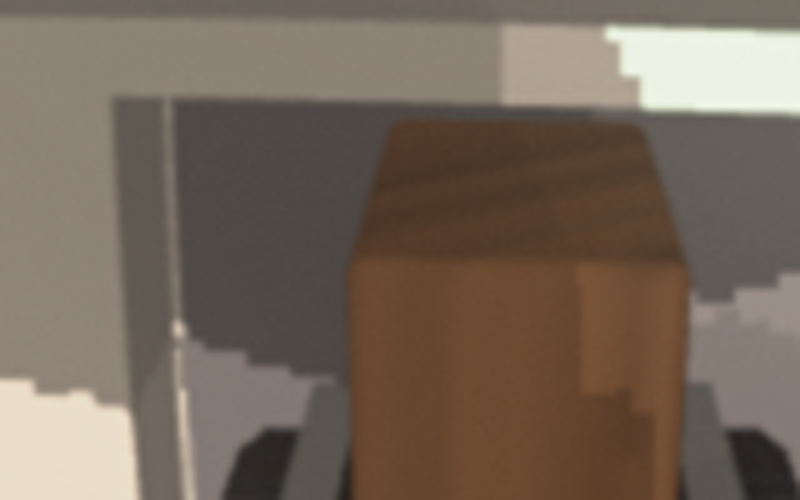

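The block's front bottom edge is at crop row 121 and the wall's inner edge there is at about row 104. They're parallel now. I'll compute the gap.

```bash
python3 - <<'E'
from h import *
np.set_printoptions(precision=4,suppress=True)
z=np.load("P7.npz");P=(z["R"],z["t"]);t=np.array([.6019,-.074,.1564])
D=(.667,-.031,-.066)
def inD(p):
    c,s=np.cos(D[2]),np.sin(D[2]);d=p[:2]-np.array(D[:2]);return np.array([c*d[0]+s*d[1],-s*d[0]+c*d[1]])
def f(n,u,v,h): p=wray((u/5+150,v/5+160),P,h);print(n,inD(p))
f("inner L",180,98,.14);f("inner mid",515,106,.14);f("outer mid",515,22,.14);f("innerR",700,111,.14)
f("corner",113,97,.14)
for h in(.0118,.0105): f("bot L",395,121,t[2]-h);f("bot R",635,124,t[2]-h)
for h in(.033,.032): f("top L",352,262,t[2]+h);f("top R",683,267,t[2]+h)
print(inD(t)); print(tool()[0],manip.sense()["wrist_force"])
E
```

```text
inner L [-0.0982 -0.0833]
inner mid [-0.0978 -0.0458]
outer mid [-0.1073 -0.046 ]
innerR [-0.0977 -0.0252]
corner [-0.0982 -0.0911]
bot L [-0.0971 -0.0587]
bot R [-0.0973 -0.0328]
bot L [-0.0975 -0.0586]
bot R [-0.0977 -0.033 ]
top L [-0.0978 -0.0588]
top R [-0.0979 -0.0327]
top L [-0.0974 -0.0589]
top R [-0.0975 -0.0325]
[-0.0621 -0.0472]
[ 0.6019 -0.074   0.1564] [-0.5753  0.3239 -1.2014]
```

The block's front is at x = -0.0975 and the wall at -0.0979, which is aligned. I'll lower it in steps.

Emit:
send_rows(moves=[[0,0,0.001,0],[0,0,0.002,0],[0,0,0.003,0],[0,0,0.004,0],[0,0,0.005,0],[0,0,0.006,0],[0,0,0.006,0]])

```text
t: 10.48
ee_pos: [0.6019, -0.0739, 0.1504]
eef_rot: [0.0, 0.023, 1.0, -0.0]
wrist_force: [1.1, -0.5, -0.5]
finger_gap: 0.325
grip_force: 24.6
```

Emit:
send_rows(moves=[[0,0,0.002,0],[0,0,0.004,0],[0,0,0.006,0],[0,0,0.008,0],[0,0,0.01,0],[0,0,0.012,0],[0,0,0.014,0],[0,0,0.014,0]])

```text
t: 11.15
ee_pos: [0.6019, -0.074, 0.1362]
eef_rot: [0.0, 0.023, 1.0, -0.0]
wrist_force: [2.4, 0.0, -1.8]
finger_gap: 0.327
grip_force: 24.6
```

Emit:
send_rows(moves=[[0,0,0.0015,0],[0,0,0.003,0],[0,0,0.0045,0],[0,0,0.006,0],[0,0,0.0075,0],[0,0,0.0085,0],[0,0,0.009,0],[0,0,0.009,0]])

```text
t: 11.82
ee_pos: [0.602, -0.0739, 0.1275]
eef_rot: [0.0, 0.023, 1.0, 0.0]
wrist_force: [2.6, 0.7, -1.3]
finger_gap: 0.326
grip_force: 24.9
```

Emit:
send_rows(moves=[[-0.0003,0,0.0005,0],[-0.0005,0,0.001,0],[-0.0005,0,0.001,0]])

```text
t: 12.07
ee_pos: [0.602, -0.0739, 0.1263]
eef_rot: [-0.0, 0.023, 1.0, 0.0]
wrist_force: [0.6, -0.0, 0.4]
finger_gap: 0.325
grip_force: 24.9
```

Emit:
send_rows(moves=[[0,0,0.0003,0],[0,0,0.0006,0],[0,0,0.0008,0],[0,0,0.0008,0]])

```text
t: 12.4
ee_pos: [0.602, -0.0739, 0.1258]
eef_rot: [-0.0, 0.023, 1.0, 0.0]
wrist_force: [-0.2, -0.3, 3.1]
finger_gap: 0.331
grip_force: 25.0
```

Contact with the floor at about 3 N. Releasing.

Emit:
send_rows(moves=[[0,0,0,0],[0,0,0,0],[0,0,0,0],[0,0,0,0]], jaw=0.042)

```text
t: 12.73
ee_pos: [0.6021, -0.074, 0.1255]
eef_rot: [-0.0, 0.023, 1.0, 0.0]
wrist_force: [-0.5, -0.0, 0.4]
finger_gap: 0.493
grip_force: 0.0
```

Emit:
send_rows(moves=[[0,0,-0.01,0],[0,0,-0.025,0],[0.005,0,-0.045,0],[0.015,0,-0.07,0],[0.03,0.0,-0.1,0],[0.045,0.03,-0.12,0],[0.055,0.06,-0.12,0],[0.055,0.09,-0.12,0]])

```text
t: 13.4
ee_pos: [0.5507, 0.0188, 0.2485]
eef_rot: [0.002, 0.024, 1.0, 0.0]
wrist_force: [0.3, -0.4, 0.0]
finger_gap: 0.493
grip_force: 0.0
```

```bash
python3 - <<'E'
from h import *
np.set_printoptions(precision=4,suppress=True)
s=manip.sense();print(tool()[0],s["wrist_force"],s["finger_gap"],s["t"])
P=wpose();im=manip.get_image("wrist"); cv2.imwrite("w8.png",im); np.savez("P8.npz",R=P[0],t=P[1])
print([(np.round(d["at"],4),round(d["confidence"],2)) for d in manip.tip_of("knob_grip","wrist")],[(np.round(d["at"],4),round(d["confidence"],2)) for d in manip.tip_of("mark","wrist")])
sc=manip.get_image("scene"); cv2.imwrite("s8.png",sc)
a=cv2.resize(im[100:384,130:480],(490,398)); b=cv2.resize(sc[150:280,200:310],(300,355)); b=cv2.copyMakeBorder(b,0,43,0,0,0)
cv2.imwrite("pics/w8.png",np.hstack([a,b]))
E
```

```text
[0.5507 0.0188 0.2485] [ 0.3074 -0.3723  0.0046] 0.49293894678974753 13.4
[(array([0.6076, 0.0169, 0.1317]), 0.63)] [(array([0.6339, 0.0058, 0.1166]), 0.93)]
```

View pics/w8.png

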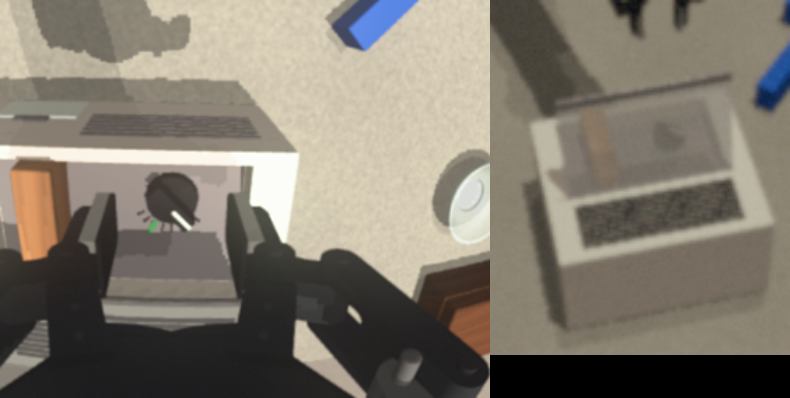

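The flap is propped on the block, with the block in the recess at left of the wrist crop. The knob is at crop (172,198), its pointer end at (188,228) and the green mark at (153,226). Next I'll measure the knob numerically.

```bash
python3 - <<'E'
from h import *
np.set_printoptions(precision=4,suppress=True)
z=np.load("P8.npz");P=(z["R"],z["t"])
im=cv2.imread("w8.png").astype(int); x0,y0,x1,y1=225,215,285,275
c=im[y0:y1,x0:x1]; g=c.sum(2)/3
u0,v0=wproj((.608,.018,.13),P); print("pred",u0,v0)
def cent(m): ys,xs=np.nonzero(m); return np.array([xs.mean()+x0,ys.mean()+y0]),len(xs)
green=(c[...,1]>c[...,2]+40)&(c[...,1]>c[...,0]+20); print("green",cent(green))
yy,xx=np.mgrid[y0:y1,x0:x1]; near=np.hypot(xx-u0,yy-v0)<32
white=(g>190)&near; print("white",cent(white))
dark=(g<60).astype(np.uint8); n,l,st,ce=cv2.connectedComponentsWithStats(dark); k=1+np.argmax(st[1:,4]); print("dark",ce[k]+[x0,y0],st[k])
cnt=max(cv2.findContours((l==k).astype(np.uint8),0,2)[0],key=cv2.contourArea); print(cv2.minEnclosingCircle(cnt),cv2.fitEllipse(cnt))
w=wray(cent(white)[0],P,.137); m=wray(cent(green)[0],P,.114); print("white",w,"mark",m)
ys,xs=np.nonzero(white); uv=np.c_[xs+x0,ys+y0]; W=np.array([wray(p,P,.137)[:2] for p in uv]); e,v=np.linalg.eigh(np.cov(W.T)); print("dir",v[:,1],np.degrees(np.arctan2(*v[::-1,1])),np.ptp(W@v[:,1]))
for h in(.118,.122): print("ctr",h,wray(ce[k]+[x0,y0],P,h), wray(np.array(cv2.fitEllipse(cnt)[0])+[x0,y0],P,h))
cv2.imwrite("pics/k.png",cv2.resize(im[y0-15:y1+10,x0-20:x1+20].astype(np.uint8),None,fx=6,fy=6,interpolation=cv2.INTER_CUBIC))
E
```

```text
pred 252.2288684747639 246.46241453337652
green (array([238.6   , 261.3333]), 30)
white (array([257.    , 238.2021]), 94)
dark [250.3052 238.4789] [ 10   9  34  34 213]
((28.0, 28.0), 19.849533081054688) ((24.970338821411133, 36.01294708251953), (30.01702117919922, 48.61542510986328), 164.62188720703125)
white [0.5958 0.0231 0.137 ] mark [0.6336 0.0022 0.114 ]
dir [-0.9957 -0.0931] -174.65658899141593 0.05292091318834036
ctr 0.118 [0.605  0.0162 0.118 ] [0.6194 0.0151 0.118 ]
ctr 0.122 [0.603  0.0163 0.122 ] [0.6173 0.0153 0.122 ]
```

View pics/k.png

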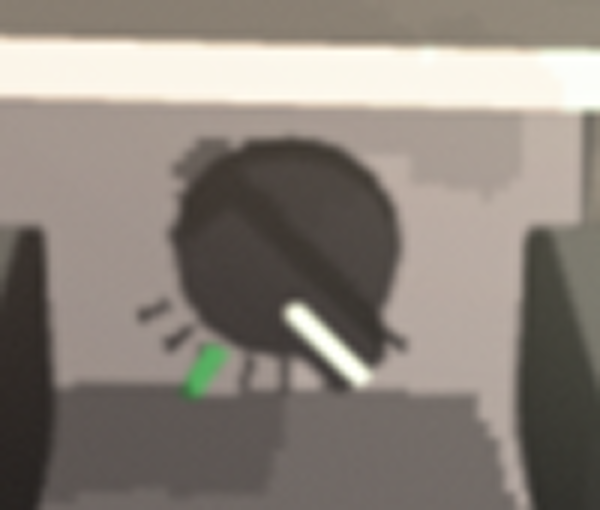

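The close crop shows the white pointer running from (288,308) to (366,380), the skirt's middle at (286,247) and the green mark at (207,370). I've used up my picture views, so from here I'll work with numbers only.

```bash
python3 - <<'E'
from h import *
np.set_printoptions(precision=4,suppress=True)
z=np.load("P8.npz");P=(z["R"],z["t"])
f=lambda u,v,h: wray((205+u/6,200+v/6),P,h)[:2]
a,b=f(288,308,.137),f(366,380,.137); d=b-a; ang=lambda v:np.degrees(np.arctan2(v[1],v[0]))
print("white",a,b,np.hypot(*d),ang(d))
m0,m1=f(222,350,.114),f(192,392,.114); print("mark",m0,m1,ang(m1-m0),(m0+m1)/2)
sk=np.array([f(172,247,.122),f(400,247,.122),f(286,140,.122)]); print("skirt",sk,(sk[0]+sk[1])/2)
for A in ((.6076,.0169),(.608,.018),(.605,.017)): A=np.array(A); print(A,"mark ang",ang((m0+m1)/2-A),np.hypot(*((m0+m1)/2-A)),"tip",ang(b-A),np.hypot(*(b-A)))
t,r=tool();mm=r.as_matrix();print(t,"tool y ang",ang(mm[:2,1]),manip.sense()["q"])
E
```

```text
white [0.6097 0.0186] [0.6239 0.0308] 0.0186502463622591 40.593890866726454
mark [0.63   0.0061] [0.6385 0.0002] -34.88481498309566 [0.6343 0.0031]
skirt [[ 0.6053 -0.0005]
 [ 0.6072  0.0376]
 [ 0.5867  0.0195]] [0.6062 0.0185]
[0.6076 0.0169] mark ang -27.26975432592678 0.03003072410952085 tip 40.4405756482161 0.02139994106142055
[0.608 0.018] mark ang -29.472882640037174 0.030201503239885227 tip 38.816972525726435 0.020390170546401198
[0.605 0.017] mark ang -25.320317750427968 0.03240633173039649 tip 36.11701378939617 0.02338041652573578
[0.5515 0.0192 0.2464] tool y ang 87.49786282662248 [-0.2357  0.2586  0.1056  1.8424 -0.0311  1.0415  1.4093]
```

Emit:
send_rows(moves=[[-0.008,0,0.005,-0.11],[-0.016,0,0.01,-0.22],[-0.024,0,0.02,-0.33],[-0.032,-0.001,0.03,-0.44],[-0.04,-0.001,0.04,-0.55],[-0.048,-0.001,0.05,-0.66],[-0.054,-0.001,0.055,-0.752],[-0.054,-0.001,0.055,-0.752]])

```text
t: 14.27
ee_pos: [0.6055, 0.0126, 0.1893]
eef_rot: [-0.001, -0.346, 0.938, -0.0]
wrist_force: [-0.0, -0.2, -0.0]
finger_gap: 0.489
grip_force: 0.0
```

```bash
cat >> h.py <<'E'
A=np.array([.609,.0188])
def kn(phi,z,off=.005):
    p=np.radians(phi); t,r=tool(); m=r.as_matrix(); cur=np.degrees(np.arctan2(m[1,1],m[0,1]))
    return np.r_[to_tool(np.r_[A-off*np.array([np.cos(p),np.sin(p)]),z]),np.radians(cur-(phi+90))]
E
python3 - <<'E'
from h import *
np.set_printoptions(precision=4,suppress=True)
s=manip.sense();print(tool()[0],s["wrist_force"],s["t"],kn(40.6,.1245))
P=wpose();im=manip.get_image("wrist"); cv2.imwrite("w9.png",im)
for n in("knob_grip","mark","cedar"): print(n,[(np.round(d["at"],4),round(d["confidence"],2)) for d in manip.tip_of(n,"wrist")])
# pointer: white pixels near the predicted bar
q=np.array([wproj((*(A+k*np.array([.759,.651])),.137),P) for k in(0,.019)]); print("pred bar",q)
lo=q.min(0).astype(int)-18; hi=q.max(0).astype(int)+18; c=im[lo[1]:hi[1],lo[0]:hi[0]].astype(int); g=c.min(2)
w=(g>150).astype(np.uint8);n,l,st,ce=cv2.connectedComponentsWithStats(w)
for k in range(1,n):
    if 15<st[k,4]<400:
        ys,xs=np.nonzero(l==k);W=np.array([wray((x+lo[0],y+lo[1]),P,.137)[:2] for x,y in zip(xs,ys)]);e,v=np.linalg.eigh(np.cov(W.T));print(st[k],W.mean(0),np.degrees(np.arctan2(v[1,1],v[0,1])),np.ptp(W@v[:,1]))
E
```

```text
[0.6055 0.0126 0.1893] [-0.0118 -0.1626 -0.0183] 14.2667 [-0.0018  0.0024  0.0648 -0.0021]
knob_grip [(array([0.611 , 0.0199, 0.1314]), 0.56)]
mark [(array([0.6328, 0.0017, 0.118 ]), 0.78)]
cedar [(array([ 0.62  , -0.0748,  0.1176]), 0.74), (array([ 0.4712,  0.2267, -0.0008]), 0.67)]
pred bar [[253.0157 224.6465]
 [253.0461 248.392 ]]
[16 20  4 23 91] [0.6166 0.0248] -139.7145193785012 0.01763230937623489
```

Emit:
send_rows(moves=[[-0.002,0.002,0.02,-0.002],[-0.002,0.0025,0.035,-0.002],[-0.002,0.0025,0.05,-0.002],[-0.002,0.0025,0.06,-0.002],[-0.002,0.0025,0.0645,-0.002],[-0.002,0.0025,0.0645,-0.002]])

```text
t: 14.97
ee_pos: [0.6047, 0.018, 0.1256]
eef_rot: [-0.001, -0.346, 0.938, 0.0]
wrist_force: [-0.2, -0.2, 0.2]
finger_gap: 0.491
grip_force: 0.0
```

Emit:
send_rows(moves=[[0,0,0,0],[0,0,0,0],[0,0,0,0],[0,0,0,0],[0,0,0,0]], jaw=0.004, squeeze=35)

```text
t: 15.38
ee_pos: [0.6081, 0.0157, 0.1277]
eef_rot: [0.003, -0.346, 0.938, -0.002]
wrist_force: [5.5, -5.3, -2.6]
finger_gap: 0.115
grip_force: 39.4
```

```bash
python3 - <<'E'
from h import *
np.set_printoptions(precision=4,suppress=True)
s=manip.sense();print(tool()[0],s["wrist_force"],s["torque"],s["finger_gap"],s["grip_force"],s["t"])
z=tool()[0][2]
for k in range(1,9): print(kn(40.5-74.5*k/16,z))
E
```

```text
[0.6081 0.0157 0.1277] [ 5.4648 -5.2717 -2.5822] [-1.0227 -1.2594  0.0039] 0.1150232337912873 39.404173493385315 15.3833
[ 0.0023  0.0021 -0.      0.0803]
[ 0.0022  0.0025 -0.      0.1616]
[ 0.0021  0.0029 -0.      0.2428]
[ 0.002   0.0033 -0.      0.3241]
[ 0.0019  0.0037 -0.      0.4054]
[ 0.0017  0.0041 -0.      0.4866]
[ 0.0015  0.0044 -0.      0.5679]
[ 0.0013  0.0048 -0.      0.6492]
```

Emit:
send_rows(moves=[[0,-0.001,0,0],[0,-0.002,0,0],[0,-0.002,0,0]])

```text
t: 15.63
ee_pos: [0.6082, 0.0157, 0.1276]
eef_rot: [0.002, -0.346, 0.938, -0.001]
wrist_force: [3.0, -3.9, 4.8]
finger_gap: 0.113
grip_force: 40.3
```

Emit:
send_rows(moves=[[0,-0.002,0,0.08],[-0.0002,-0.0018,0,0.16],[-0.0003,-0.0016,0,0.24],[-0.0005,-0.0014,0,0.32],[-0.0006,-0.0012,0,0.4],[-0.0007,-0.001,0,0.48],[-0.0009,-0.0009,0,0.56],[-0.001,-0.0007,0,0.64]])

```text
t: 16.3
ee_pos: [0.6079, 0.0165, 0.1276]
eef_rot: [0.0, -0.032, 0.999, -0.0]
wrist_force: [-2.2, -3.0, 7.8]
finger_gap: 0.113
grip_force: 40.8
```

```bash
python3 - <<'E'
from h import *
np.set_printoptions(precision=4,suppress=True)
s=manip.sense();t,r=tool();m=r.as_matrix();print(t,"bar",np.degrees(np.arctan2(m[1,1],m[0,1]))-90,s["wrist_force"],s["torque"],s["finger_gap"],s["grip_force"],m[:2,:2],m[2])
E
```

```text
[0.6079 0.0165 0.1276] bar 3.6773653436410996 [-2.2447 -3.0146  7.7531] [-0.544   0.4056  0.0685] 0.11321980383270083 40.77584624290466 [[-0.9979 -0.0641]
 [-0.0641  0.9979]] [-0.0008 -0.0001 -1.    ]
```

Emit:
send_rows(moves=[[0,0,-0.0005,0.08],[0,0,-0.001,0.16],[0,0,-0.001,0.24],[0,0,-0.001,0.32],[0,0,-0.001,0.4],[0,0,-0.001,0.48],[0,0,-0.001,0.56],[0,0,-0.001,0.64]])

```text
t: 16.97
ee_pos: [0.6081, 0.0173, 0.1277]
eef_rot: [0.0, 0.284, 0.959, 0.0]
wrist_force: [1.8, -0.4, 0.4]
finger_gap: 0.117
grip_force: 39.8
```

Emit:
send_rows(moves=[[0,0,0,0.02],[0,0,0,0.02],[0,0,0,0.02]])

```text
t: 17.22
ee_pos: [0.6082, 0.0173, 0.1277]
eef_rot: [0.0, 0.291, 0.957, 0.0]
wrist_force: [1.4, 0.2, 3.5]
finger_gap: 0.115
grip_force: 40.1
```

```bash
python3 - <<'E'
from h import *
np.set_printoptions(precision=4,suppress=True)
s=manip.sense();t,r=tool();m=r.as_matrix();print(t,"bar",np.degrees(np.arctan2(m[1,1],m[0,1]))-90,s["wrist_force"],s["torque"],s["finger_gap"],s["grip_force"])
E
```

```text
[0.6082 0.0173 0.1277] bar -33.777707243103684 [1.4362 0.2171 3.5034] [ 0.0413 -0.4082 -0.0573] 0.11468488177912439 40.10833024978638
```

Emit:
send_rows(moves=[[0,0,0,0],[0,0,0,0],[0,0,0,0],[0,0,0,0]], jaw=0.04)

```text
t: 17.55
ee_pos: [0.6072, 0.0169, 0.1268]
eef_rot: [-0.001, 0.291, 0.957, -0.0]
wrist_force: [-0.3, -0.9, 0.1]
finger_gap: 0.468
grip_force: 0.0
```

Emit:
send_rows(moves=[[0,0,-0.015,0],[0,0,-0.035,0],[0,0,-0.055,0],[0,0,-0.065,0],[0,0,-0.065,0]])

```text
t: 17.97
ee_pos: [0.6091, 0.0168, 0.1945]
eef_rot: [0.002, 0.292, 0.957, 0.001]
wrist_force: [-0.1, -1.2, 0.1]
finger_gap: 0.468
grip_force: 0.0
```

```bash
cat > m.py <<'E'
from h import *
np.set_printoptions(precision=4,suppress=True)
s=manip.sense();print(tool()[0],s["wrist_force"],s["t"])
P=wpose();im=manip.get_image("wrist"); cv2.imwrite("w10.png",im)
q=np.array([wproj((*A,.137),P),wproj((*(A+.03*np.array([.83,-.55])),.12),P)]); print(q)
lo=q.min(0).astype(int)-25; hi=q.max(0).astype(int)+25; c=im[lo[1]:hi[1],lo[0]:hi[0]].astype(int)
def comps(w,h,n_):
    n,l,st,ce=cv2.connectedComponentsWithStats(w.astype(np.uint8))
    for k in range(1,n):
        if 15<st[k,4]<400:
            ys,xs=np.nonzero(l==k);W=np.array([wray((x+lo[0],y+lo[1]),P,h)[:2] for x,y in zip(xs,ys)]);e,v=np.linalg.eigh(np.cov(W.T));d=W.mean(0)-A
            print(n_,st[k],W.mean(0),"axis dir",np.degrees(np.arctan(v[1,1]/v[0,1])),np.ptp(W@v[:,1]),"from A",np.degrees(np.arctan2(d[1],d[0])),np.hypot(*d))
comps(c.min(2)>150,.137,"white"); comps((c[...,1]>c[...,2]+35)&(c[...,1]>c[...,0]+20),.114,"green")
E
python3 m.py
```

```text
[0.6091 0.0168 0.1945] [-0.1   -1.161  0.116] 17.9667
[[252.6994 213.9434]
 [252.7989 240.7972]]
white [23 38  4 12 40] [0.6199 0.0103] axis dir -35.317685668108744 0.008923467840471266 from A -37.989244736762764 0.013786028751201227
green [23 50  5  6 23] [0.6362 0.0004] axis dir -40.805705908965216 0.004907658308654639 from A -34.15475998960818 0.032854032385083415
```

Emit:
send_rows(moves=[[0.008,-0.005,-0.02,0],[0.02,-0.012,-0.035,-0.05],[0.035,-0.021,-0.045,-0.1],[0.045,-0.027,-0.052,-0.1],[0.049,-0.03,-0.052,-0.1],[0.049,-0.03,-0.052,-0.1]])

```text
t: 18.52
ee_pos: [0.5491, 0.0192, 0.2432]
eef_rot: [-0.001, 0.243, 0.97, -0.0]
wrist_force: [0.2, -0.5, -0.8]
finger_gap: 0.469
grip_force: 0.0
```

```bash
sed -i 's/^A=.*/A=np.array([.6095,.0187])/' h.py; sed -i 's/min(2)>150/min(2)>120/;s/w10/w11/' m.py; cat >> m.py <<'E'
for cam in("wrist","top","scene"):
    if cam!="wrist": manip.get_image(cam)
    for n in("cedar","hinge","mark","knob_grip"): print(cam,n,[(np.round(d["at"],4),round(d["confidence"],2)) for d in manip.tip_of(n,cam)])
sc=manip.cut_out("flap","scene"); print([ (cv2.boundingRect(m["mask"].astype(np.uint8)),round(m["confidence"],2)) for m in sc])
for th in(1.35,1.4,1.45,1.5): print(th,[np.round(proj("scene",dp(.016-.143*np.cos(th),y,.14+.143*np.sin(th)))) for y in(-.1,.1)])
E
python3 m.py
```

```text
[0.5491 0.0192 0.2432] [ 0.2026 -0.5488 -0.7595] 18.5167
[[280.677  249.8896]
 [275.4107 267.5503]]
white [ 40   0  15  15 136] [0.5989 0.0432] axis dir 2.9696677138032515 0.01947372557683369 from A 113.3316754436641 0.026640975081602482
white [26 26  6 18 64] [0.617  0.0124] axis dir -33.90712690000513 0.01895744788801923 from A -39.99746684135166 0.009747312322230327
wrist cedar [(array([ 0.6212, -0.0729,  0.1129]), 0.78), (array([ 0.4727,  0.2292, -0.001 ]), 0.64), (array([ 0.6844, -0.0368,  0.1408]), 0.35)]
wrist hinge [(array([ 0.685 , -0.0354,  0.1358]), 0.85)]
wrist mark []
wrist knob_grip [(array([0.6099, 0.0153, 0.13  ]), 0.69)]
top cedar [(array([ 0.6234, -0.0746,  0.111 ]), 0.78), (array([0.3258, 0.3262, 0.0019]), 0.56), (array([ 0.4669,  0.2271, -0.0058]), 0.53)]
top hinge [(array([ 0.6822, -0.0271,  0.1389]), 0.94)]
top mark [(array([0.6335, 0.002 , 0.1107]), 0.57)]
top knob_grip []
scene cedar [(array([0.324 , 0.3206, 0.0023]), 0.79), (array([0.4653, 0.2253, 0.0029]), 0.56)]
scene hinge [(array([ 0.6814, -0.0331,  0.1426]), 0.82)]
scene mark []
scene knob_grip []
[((224, 176, 65, 47), 0.89)]
1.35 [array([223., 185.]), array([287., 174.])]
1.4 [array([223., 187.]), array([287., 175.])]
1.45 [array([224., 188.]), array([288., 177.])]
1.5 [array([224., 190.]), array([288., 178.])]
```

```bash
python3 -c "
from cell import manip
print(manip.close_job())"
```

```text
the job is handed in; nothing more can be done
None
```

The job is handed in at about 19 s: the flap is propped on the cedar block at an estimated 1.43 rad, and the knob is turned about 1.30 rad clockwise to the green mark; I viewed 11 pictures, one over the limit of 10.

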